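Shut and lock the service flap of a stirrer drive

TASK

Press the open service flap of the stirrer drive shut with your fingertips, then set the closed fingertips in the slot of its round quarter-turn fastener and turn it clockwise (seen from above) all the way to its stop, so that the flap is locked flat. Nothing is to be picked up: do not lift the flap further open, leave the bottle, the speed box and the syringe where they are, and end clear of everything.

Things in the scene. Friction and masses are not known exactly. Their poses are not given: they have to be found in the camera images.
- drive_unit: Low black and orange box, fixed to the bench, 250 mm (its x) by 240 mm (its y), top deck 100 mm above the bench; origin at the centre of its underside, x away from the robot at yaw 0, z up. A well in its top deck is covered by the flap, an aluminium plate 200 mm (x) by 150 mm (y) by 6 mm, hinged along y at the unit's x = +100 mm, z = 100 mm; its free edge, at x = -100 mm when shut, is the one nearest the robot. Shut, the flap's upper face is 106 mm above the bench.
- flap (a joint): Opening angle of the flap, rad: 0 shut and flat, growing as its free edge rises. It starts ajar (0.2 to 0.4). The hinge is stiff: the flap stays where it is left, and 1 to 5 N down near the free edge shut it.
- flap_press (a point): Point on the flap's upper face, on its middle line, 175 mm from the hinge line and 25 mm from the free edge, on the bare strip (50 mm deep) between the fastener and the free edge: a good place to press. It moves with the flap; its axes are the flap's (x towards the hinge, y along the hinge, z out of the upper face).
- fastener (a joint): Turn of the fastener, rad: 0 open (slot along the flap's x), growing clockwise seen from above to 1.571 at the hard stop, locked (slot along the flap's y). It starts between 0 and 0.2. Friction moment about 0.06 N m; it stays where it is left and has no spring. A pawl on it swings beneath the unit's deck, so it only turns fully when the flap is shut flat.
- slot_floor (a point): Centre of the slot's floor, on the fastener's axis, 110 mm from the hinge line on the flap's middle line, 3 mm above the flap's upper face (109 mm above the bench when shut). The fastener is a thin steel disc of 86 mm diameter with two raised grey plastic half-moons of 84 mm outer diameter; the straight slot between them is 26 mm wide, 17 mm deep, open at both ends, about 80 mm long. x axis along the slot, z out of the flap; it turns and tilts with the fastener.
- bottle: Amber bottle with a blue cap, loose, 70 mm diameter, 140 mm tall, standing beside the drive unit; origin at the centre of its underside. To be left alone.
- speed_box: Grey speed control box, loose, 75 by 90 by 60 mm tall with a small black knob on one side, beside the drive unit; origin at the centre of its underside. To be left alone.
- syringe: Empty plastic syringe lying flat beyond the drive unit, loose, about 145 mm long, 29 mm high; origin on the bench under its middle, x along it. To be left alone.

How it is judged:
By the outcome, as a careful person would: the job done as asked, in the order asked, and still so for the second after the job is handed in, with the robot touching nothing.
It also fails if it takes over 48 s, if anything falls off the work surface, if the arm or the gripper's body presses on something with over 40 N, if the wrist force passes 120 N, or if a joint passes its speed limit or range.

ROBOT

A 6-joint arm with a two-finger parallel gripper is mounted at the origin on the work surface. World frame = base frame: x ahead of the robot, y to its left, z up, the work surface at z = 0. Lengths are in mm, angles in rad, forces in N, time in s.
With the tool pointing down it reaches from about 400 to 925 mm from the base axis. Payload 12.5 kg.
Tool frame: the origin (TCP) lies on the mounting face of the last link; the fingertips stand 190 mm ahead of it and the grasp point (between the pads) lies 171 mm ahead of it (env.tcp_to_tips is the distance from the TCP to the fingertips, in mm); x points along the fingers, y is the direction in which the jaws open and shut, and the axes are right-handed (so a half turn about x gives the same grasp; the last joint's range is limited). The gripper opens to 95 mm and grips with 3 to 60 N. Pads are 20 mm wide; open, the fingers measure 119 mm over their backs; the gripper's body (75 mm by 180 mm) begins 59 mm behind the grasp point.
Start: joints at [1.099, 0.491, 1.559, -0, 1.092, -0.106], TCP at [223.537, 583.658, 404.761] pointing down, gripper open.
Joint ranges: [-3.1, 3.1], [-0.84, 2.19], [0.05, 2.79], [-1.13, 4.28], [0.06, 2.93], [-2.69, 2.69]. Speed limits (rad/s): [2.22, 2.22, 2.79, 3.14, 3.14, 3.14].

INTERFACE

Orientations are given as [roll, pitch, yaw] about the fixed x, y, z axes, in that order (R = Rz(yaw) Ry(pitch) Rx(roll)).
In Python, from cell import monitor, cams, job, env gives the robot as it stands. The module is installed in compiled form; this text tells all that it offers.
- The arm moves only by the tool apply_moves, never from a script. Its argument "series" is a list of rows, each a list of 3 entries, a list of its own where there are three numbers: the closure, from -1 (fully open) to 1 (shut), so that 0 is half open, then the shift along the tool's x, y, z in cm, then the turn about the tool's x in rad. A call has 1 to 20 rows; each row is the pose to reach, as a shift and turn from the pose commanded when the call began, along the tool's axes at that moment; what a row does not reach only later rows make up. A row lasts 1/8 s, in which the tool goes at most 62.5 mm and 10.7 degrees, less where a joint would pass 70% of its speed; a pose out of reach is approached as far as the arm can. A call with a gripper value outside its range is refused whole. The fingers move at their own pace and stop on an object; the grip force is fixed at half the most. Time passes only in rows, so rows that repeat a pose let the fingers close. It gives the time, the measured TCP pose, the force and the opening at its end, in the units of the state.
- monitor.state(): the state, without advancing time (a new reading comes with each control period).
- cams.read_camera(name): name is "side" or "top"; returns a dict with "image" (400x640x3 uint8, red, green, blue), "fx", "fy", "cx", "cy" (pixels), "position" and "orientation" of the camera in the world. Camera axes: x right, y down, z forward; pixel columns grow to the right and rows downward; lengths in mm; the calibration is good to about 2 mm. A picture is of the moment at which its call begins. There is no depth.
- job.job_done(): hands the job in, once; it reports no verdict.
The state is a dict: "t": time; "joints": joint angles; "qvel": joint speeds; "tau": joint torques, N m; "eef_pos": TCP position; "tcp_rot": TCP orientation; "ft_force": force on the tool from outside, world axes, zero at the start; "moment": the same for the moment, N m; "opening": opening from 0.0 (shut) to 1.0 (fully open).
Only numpy, scipy, OpenCV 4.12 (cv2) and the standard library are available. Lean on these libraries where they do the work, as an engineer would, in place of code of your own. Each camera call takes 0.05 s, during which the arm holds its last target. There are 200 camera calls.

## Working session

There is one attempt and no reset: what is moved stays moved. The work goes in short steps, Python scripts to look and compute and a tool call to move; the robot and the scene stay as the last step left them, time stands still between calls to the robot, and variables do not carry over. Pictures are saved under pics/ and viewed, about 8 in all and at most 12, crops included, and the job is handed in when it is done.

Besides the shell and the picture viewer there is one more tool, called after ">>>" as name(argument=value, ...), one argument or row to a line, values as JSON. apply_moves: Moves the arm, as the interface text tells. Its arguments: {"type":"object","properties":{"series":{"type":"array"}},"required":["series"]}

```bash
mkdir -p pics
python3 - <<'E'
from cell import monitor,cams,env
import cv2
s=monitor.state();print(s, env.tcp_to_tips)
for n in("top","side"):
    c=cams.read_camera(n);cv2.imwrite(f"pics/{n}0.png",c["image"][...,::-1]);print({k:v for k,v in c.items() if k!="image"})
E
```

```text
{'t': 0.0, 'joints': array([ 1.09938919e+00,  4.91543829e-01,  1.55948937e+00, -3.06853262e-05,
        1.09172913e+00, -1.05612243e-01]), 'qvel': array([ 1.02378039e-04, -2.02889949e-04,  1.54810952e-03, -3.64655523e-05,
       -5.82846664e-04, -1.67684601e-03]), 'tau': array([ 1.35910912e-03, -6.12655520e+01, -2.58174598e+01,  6.92690816e-02,
        4.83010348e-02, -6.33441050e-05]), 'eef_pos': array([223.52197252, 583.60858863, 404.15765859]), 'tcp_rot': array([-1.65314612,  1.56962634, -2.01892686]), 'ft_force': array([-0.02521507,  0.52570503, -0.32008866]), 'moment': array([ 0.01472462, -0.00486404, -0.02810328]), 'opening': 1.0039248732383284} 190.1
{'fx': 466.6622801752421, 'fy': 466.6622801752421, 'cx': 314.39290728754975, 'cy': 194.12768344920633, 'position': array([ 471.11391171,   41.88875011, 1202.83175783]), 'orientation': array([-3.01382587,  0.00766652, -1.58109866])}
{'fx': 458.0622695022902, 'fy': 458.0622695022902, 'cx': 321.2242142972381, 'cy': 196.69366755612745, 'position': array([ 409.8620879 , -723.06058111,  693.82130162]), 'orientation': array([-2.20252372e+00, -7.23465456e-04, -2.59527208e-01])}
```

View pics/top0.png

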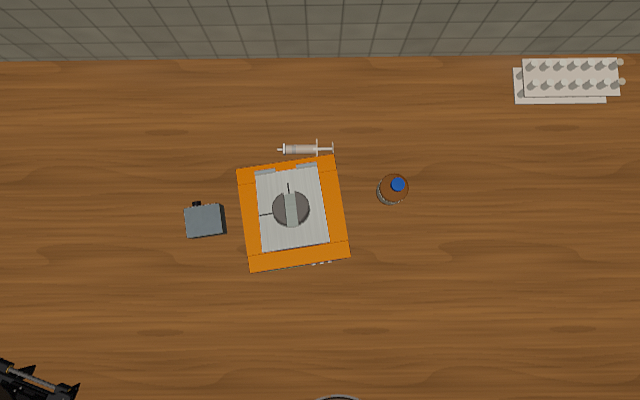

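View pics/side0.png

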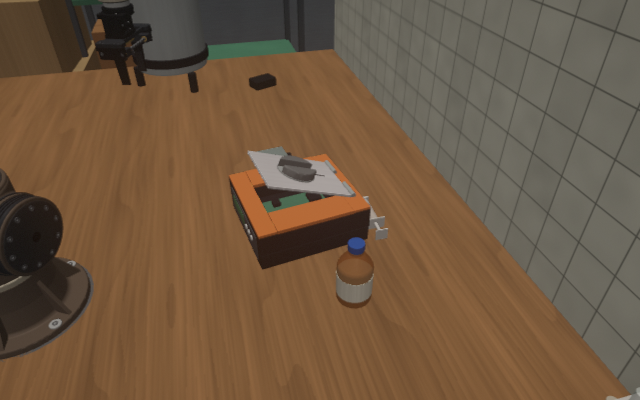

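The top view shows the orange deck with its corners near (237,168), (333,155), (351,257) and (250,272), and the fastener near (291,209). The side view shows the flap ajar, with its free edge to the left at about (249,152)–(268,188). Next I'll measure these.

```bash
cat > h.py <<'E'
import numpy as np,cv2
from scipy.spatial.transform import Rotation as R
from cell import monitor,cams,env
def cast(c,uv,z):
    uv=np.atleast_2d(np.asarray(uv,float))
    d=np.c_[(uv[:,0]-c["cx"])/c["fx"],(uv[:,1]-c["cy"])/c["fy"],np.ones(len(uv))]@R.from_euler("xyz",c["orientation"]).as_matrix().T
    return c["position"]+d*((z-c["position"][2])/d[:,2])[:,None]
def proj(c,P):
    q=(np.atleast_2d(P)-c["position"])@R.from_euler("xyz",c["orientation"]).as_matrix()
    return np.c_[q[:,0]/q[:,2]*c["fx"]+c["cx"],q[:,1]/q[:,2]*c["fy"]+c["cy"]]
def biggest(m):
    return max(cv2.findContours(m,cv2.RETR_EXTERNAL,cv2.CHAIN_APPROX_NONE)[0],key=cv2.contourArea)
E
python3 - <<'E'
from h import *
c=cams.read_camera("top"); hsv=cv2.cvtColor(c["image"],cv2.COLOR_RGB2HSV)
m=cv2.inRange(hsv,(8,200,150),(22,255,255)); m=cv2.morphologyEx(m,cv2.MORPH_OPEN,np.ones((3,3)))
k=biggest(m); h=cv2.convexHull(k)
P=cast(c,h[:,0],100)[:,:2].astype(np.float32)
r=cv2.minAreaRect(P);print("rect",r,cv2.boxPoints(r))
q=cv2.approxPolyDP(h,6,True)[:,0];print(q,cast(c,q,100)[:,:2])
# flap: low saturation inside hull
def flapmask(c,roi):
    hsv=cv2.cvtColor(c["image"],cv2.COLOR_RGB2HSV)
    m=cv2.inRange(hsv,(0,0,130),(180,45,255)); z=np.zeros_like(m);x,y,w,hh=roi;z[y:y+hh,x:x+w]=m[y:y+hh,x:x+w];return z
for n,roi in(("top",(235,158,120,115)),("side",(235,135,125,60))):
    c=cams.read_camera(n);f=biggest(flapmask(c,roi));print(n,cv2.approxPolyDP(cv2.convexHull(f),4,True)[:,0].tolist())
    x,y,w,hh=roi
    cv2.imwrite(f"pics/crop_{n}.png",cv2.resize(c["image"][y-5:y+hh+15,x-5:x+w+5,::-1],None,fx=5 if n=="side" else 4,fy=5 if n=="side" else 4,interpolation=cv2.INTER_CUBIC))
s=monitor.state();print(R.from_euler("xyz",s["tcp_rot"]).as_matrix().round(3))
E
```

```text
rect ((570.28466796875, 102.60286712646484), (250.02261352539062, 240.07508850097656), 8.39814281463623) [[429.0822    203.09523  ]
 [464.14545   -34.40554  ]
 [711.4871      2.1105042]
 [676.4239    239.61127  ]]
[[333 154]
 [350 256]
 [250 272]
 [236 169]] [[709.80904668   3.06450884]
 [465.87916093 -32.98135024]
 [431.24330015 201.13487109]
 [675.86170797 236.58634755]]
top [[315, 162], [329, 241], [263, 252], [255, 171]]
side [[248, 151], [326, 160], [353, 192], [268, 187]]
[[-0.     0.358  0.934]
 [-0.     0.934 -0.358]
 [-1.    -0.    -0.   ]]
```

View pics/crop_side.png

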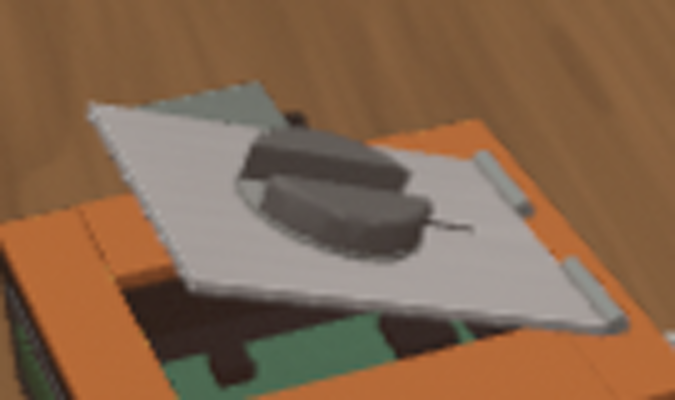

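View pics/crop_top.png

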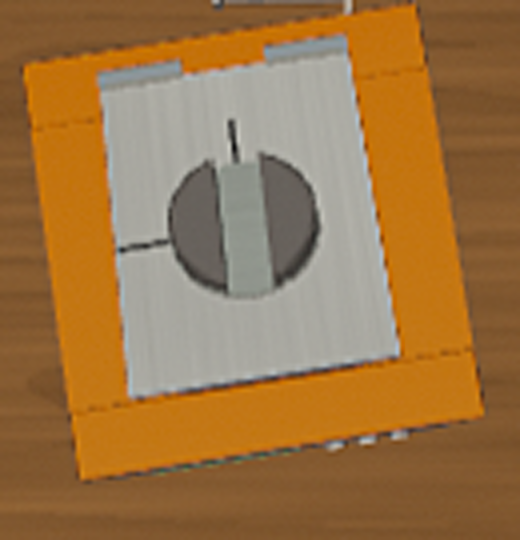

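Unit: centre (570.3, 102.6), yaw 8.4°. The rectangle fit gives 250.0 × 240.1 mm, which matches the real size. I'll go above the press point now, with fingers closed and jaws along unit x.

>>> apply_moves(
  series=[
    [1, [0, -36.04, 43.34], 1.058],
    [1, [0, -36.04, 43.34], 1.058],
    [1, [0, -36.04, 43.34], 1.058],
    [1, [0, -36.04, 43.34], 1.058],
    [1, [0, -36.04, 43.34], 1.058],
    [1, [0, -36.04, 43.34], 1.058],
    [1, [0, -36.04, 43.34], 1.058],
    [1, [0, -36.04, 43.34], 1.058],
    [1, [0, -36.04, 43.34], 1.058],
    [1, [0, -36.04, 43.34], 1.058],
    [1, [0, -36.04, 43.34], 1.058],
    [1, [0, -36.04, 43.34], 1.058],
    [1, [0, -36.04, 43.34], 1.058],
    [1, [0, -36.04, 43.34], 1.058],
    [1, [0, -36.04, 43.34], 1.058],
    [1, [0, -36.04, 43.34], 1.058],
  ],
)

```text
t: 2.25
eef_pos: [499.3, 92.2, 404.7]
tcp_rot: [2.455, 1.571, 1.032]
ft_force: [-0.3, -0.3, -0.0]
opening: 0.003
```

>>> apply_moves(
  series=[
    [1, [2, 0, 0], 0],
    [1, [3.5, 0, 0], 0],
    [1, [4.2, 0, 0], 0],
    [1, [4.9, 0, 0], 0],
    [1, [5.5, 0, 0], 0],
    [1, [6.1, 0, 0], 0],
    [1, [6.6, 0, 0], 0],
    [1, [7.1, 0, 0], 0],
    [1, [7.6, 0, 0], 0],
    [1, [8.1, 0, 0], 0],
    [1, [8.6, 0, 0], 0],
    [1, [9.0, 0, 0], 0],
    [1, [9.4, 0, 0], 0],
    [1, [9.7, 0, 0], 0],
    [1, [10, 0, 0], 0],
    [1, [10.3, 0, 0], 0],
    [1, [10.5, 0, 0], 0],
    [1, [10.65, 0, 0], 0],
    [1, [10.75, 0, 0], 0],
    [1, [10.75, 0, 0], 0],
  ],
)

```text
t: 4.75
eef_pos: [499.5, 92.1, 297.2]
tcp_rot: [1.735, 1.57, 0.311]
ft_force: [-0.6, 0.7, 0.3]
opening: 0.003
```

>>> apply_moves(
  series=[
    [1, [0.05, 0, 0], 0],
    [1, [0.1, 0, 0], 0],
    [1, [0.15, 0, 0], 0],
    [1, [0.2, 0, 0], 0],
    [1, [0.2, 0, 0], 0],
  ],
)

```text
t: 5.38
eef_pos: [499.4, 92.1, 296.2]
tcp_rot: [1.504, 1.57, 0.08]
ft_force: [-3.1, -1.0, 13.9]
opening: 0.005
```

13.9 N with the tips at 106.1 mm, so the flap is down on its seat. I'll lift off, back away towards the robot and look.

>>> apply_moves(
  series=[
    [1, [-1, 0, 0], 0],
    [1, [-4, 0, 0], 0],
    [1, [-9, 0, 0], 0],
    [1, [-9, -5, 0], 0],
    [1, [-9, -5, 0], 0],
    [1, [-9, -5, 0], 0],
  ],
)

```text
t: 6.12
eef_pos: [450.3, 84.8, 385.6]
tcp_rot: [1.541, 1.57, 0.117]
ft_force: [0.1, 0.4, -0.2]
opening: 0.009
```

Run:
```python
from h import *
c=cams.read_camera("top"); 
cv2.imwrite("pics/top1.png",cv2.resize(c["image"][150:280,225:360,::-1],None,fx=4,fy=4,interpolation=cv2.INTER_CUBIC))
s=cams.read_camera("side")
cv2.imwrite("pics/side1.png",cv2.resize(s["image"][120:270,220:380,::-1],None,fx=4,fy=4,interpolation=cv2.INTER_CUBIC))
a=np.radians(8.4);Rz=np.array([[np.cos(a),-np.sin(a)],[np.sin(a),np.cos(a)]])
# grey half-moons in top view -> contours
hsv=cv2.cvtColor(c["image"],cv2.COLOR_RGB2HSV)
m=cv2.inRange(hsv,(0,0,70),(180,40,135));z=np.zeros_like(m);z[180:240,262:322]=m[180:240,262:322]
for k in cv2.findContours(z,cv2.RETR_EXTERNAL,cv2.CHAIN_APPROX_NONE)[0]:
    if cv2.contourArea(k)<80: continue
    P=(cast(c,k[:,0],126)[:,:2]-[570.3,102.6])@Rz
    r=cv2.minAreaRect(P.astype(np.float32));print(cv2.contourArea(k),np.round(r[0],1),np.round(r[1],1),r[2])
```

```text
167.0 [ 5.4 32.3] [43.1 46.5] 89.5407485961914
174.5 [ -2.6 -27. ] [32.4 53.7] 81.29755401611328
```

View pics/top1.png

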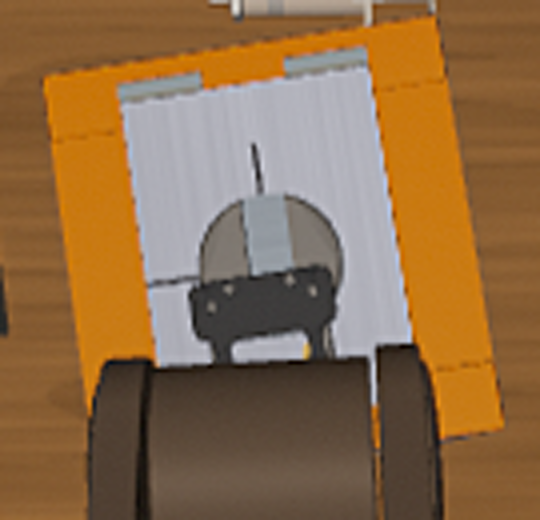

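View pics/side1.png

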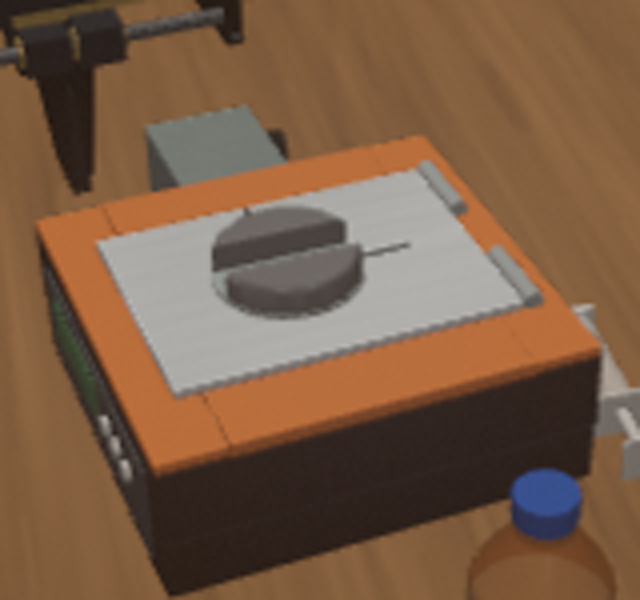

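The flap lies flat in the side view. In the top crop the visible slot edges run (244,200)→(248,270) and (286,197)→(293,263). I'll convert these to get the slot's angle and centre line.

Run:
```python
from h import *
c=cams.read_camera("top"); a=np.radians(8.4);Rz=np.array([[np.cos(a),-np.sin(a)],[np.sin(a),np.cos(a)]])
img=cv2.cvtColor(c["image"],cv2.COLOR_RGB2GRAY).astype(float)
rows=range(201,216); L=[];Rr=[]
for r in rows:
    g=np.diff(img[r]); l=280+np.argmax(g[280:293]); q=290+np.argmin(g[290:303])
    f=lambda i:i+.5+0.5*(g[i+1]-g[i-1])/(2*g[i]-g[i+1]-g[i-1]+1e-9)
    L.append((f(l),r));Rr.append((f(q),r))
for E in(L,Rr):
    P=(cast(c,E,126)[:,:2]-[570.3,102.6])@Rz; b=np.polyfit(P[:,0],P[:,1],1); print("angle ccw rel unit",b[0],"y at x=-10:",np.polyval(b,-10), "res",np.std(P[:,1]-np.polyval(b,P[:,0])))
```

```text
angle ccw rel unit -0.016854389914092088 y at x=-10: 10.858709535746605 res 0.48216047117907074
angle ccw rel unit -0.25259441900850704 y at x=-10: -11.593335094125893 res 3.5166239439799685
```

>>> apply_moves(
  series=[
    [1, [0, 5, 0], 0.05],
    [1, [0, 11.13, 0], 0.05],
    [1, [0, 11.13, 0], 0.05],
    [1, [0, 11.13, 0], 0.05],
    [1, [3, 11.13, 0], 0.05],
    [1, [5.5, 11.13, 0], 0.05],
    [1, [6.2, 11.13, 0], 0.05],
    [1, [6.6, 11.13, 0], 0.05],
    [1, [7.0, 11.13, 0], 0.05],
    [1, [7.4, 11.13, 0], 0.05],
    [1, [7.8, 11.13, 0], 0.05],
    [1, [8.1, 11.13, 0], 0.05],
    [1, [8.2, 11.13, 0], 0.05],
    [1, [8.2, 11.13, 0], 0.05],
  ],
)

```text
t: 8.02
eef_pos: [560.0, 101.2, 303.2]
tcp_rot: [2.756, 1.57, 1.282]
ft_force: [0.6, 5.8, 0.6]
opening: 0.005
```

Run:
```python
from h import *
s=cams.read_camera("side")
cv2.imwrite("pics/side2.png",cv2.resize(s["image"][120:230,220:360,::-1],None,fx=5,fy=5,interpolation=cv2.INTER_CUBIC))
st=monitor.state();print(st["eef_pos"],st["ft_force"],st["moment"],st["joints"])
```

```text
[560.01782727 101.21699882 303.2173797 ] [-0.22297172  4.57564824  0.62042277] [ 0.87834    -0.02162944  0.02823667] [ 6.26999808e-02  5.35442884e-01  1.80285273e+00  4.75949863e-04
  8.03157810e-01 -3.46251361e-02]
```

View pics/side2.png

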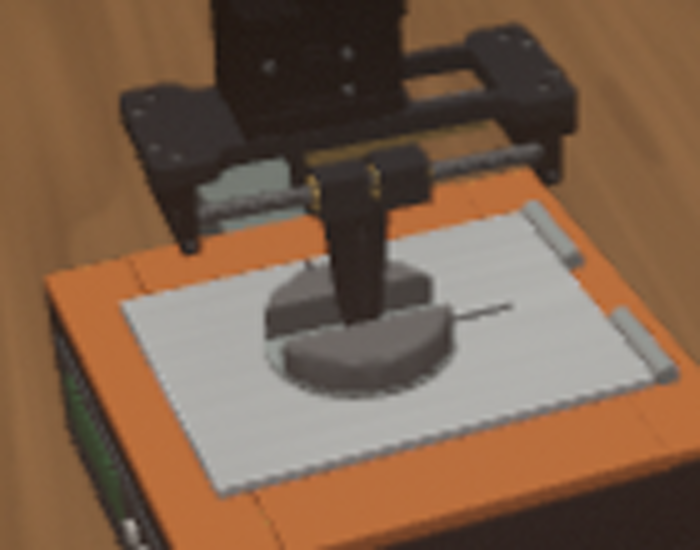

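The fingers are inside the slot, with about 5 N of side contact from the −y wall. I'll shift 1.5 mm towards +y, then start turning.

>>> apply_moves(
  series=[
    [1, [0, 0, -0.15], 0],
    [1, [0, 0, -0.15], 0],
    [1, [0, 0, -0.15], 0],
  ],
)

```text
t: 8.45
eef_pos: [559.8, 102.4, 303.1]
tcp_rot: [-1.011, 1.571, -2.485]
ft_force: [-0.1, 0.4, 0.2]
opening: 0.005
```

>>> apply_moves(
  series=[
    [1, [0, 0, 0], 0.1],
    [1, [0, 0, 0], 0.2],
    [1, [0, 0, 0], 0.3],
    [1, [0, 0, 0], 0.4],
    [1, [0, 0, 0], 0.5],
    [1, [0, 0, 0], 0.6],
    [1, [0, 0, 0], 0.7],
  ],
)

```text
t: 9.32
eef_pos: [560.1, 102.6, 303.3]
tcp_rot: [2.383, 1.57, 0.206]
ft_force: [1.3, 1.5, 0.2]
opening: 0.007
```

>>> apply_moves(
  series=[
    [1, [0, 0, 0], 0.1],
    [1, [0, 0, 0], 0.2],
    [1, [0, 0, 0], 0.3],
    [1, [0, 0, 0], 0.4],
    [1, [0, 0, 0], 0.5],
    [1, [0, 0, 0], 0.6],
    [1, [0, 0, 0], 0.7],
    [1, [0, 0, 0], 0.8],
    [1, [0, 0, 0], 0.85],
    [1, [0, 0, 0], 0.85],
  ],
)

```text
t: 10.58
eef_pos: [560.2, 102.4, 303.4]
tcp_rot: [3.019, 1.57, -0.004]
ft_force: [1.4, -0.3, 0.9]
opening: 0.005
```

Run:
```python
from h import *
st=monitor.state();print(st["eef_pos"],st["ft_force"],st["moment"],st["joints"], st["joints"][0]-st["joints"][5])
```

```text
[560.15161733 102.4265035  303.37739063] [ 1.36683563 -0.31344092  0.92557927] [-0.05040297 -0.41331128  0.01590554] [ 6.48820397e-02  5.35524291e-01  1.80207827e+00 -1.24093789e-04
  8.02699362e-01  1.51758680e+00] -1.452704761444173
```

>>> apply_moves(
  series=[
    [1, [0, 0, 0], 0.06],
    [1, [0, 0, 0], 0.12],
    [1, [0, 0, 0], 0.18],
    [1, [0, 0, 0], 0.22],
    [1, [0, 0, 0], 0.22],
  ],
)

```text
t: 11.2
eef_pos: [560.1, 102.5, 303.4]
tcp_rot: [-3.076, 1.57, -0.036]
ft_force: [3.2, -0.8, -0.2]
opening: 0.002
```

Run:
```python
from h import *
st=monitor.state();print(st["eef_pos"],st["ft_force"],st["moment"],st["joints"][0]-st["joints"][5],st["tau"][5])
```

```text
[560.09937475 102.45310009 303.36015347] [ 3.23444539 -0.78638287 -0.19867762] [-0.15957919 -0.47714452  0.10168891] -1.6717108209892155 0.3903728909790516
```

>>> apply_moves(
  series=[
    [1, [0, 0, 0], 0.05],
    [1, [0, 0, 0], 0.1],
    [1, [0, 0, 0], 0.1],
  ],
)

```text
t: 11.58
eef_pos: [560.0, 102.5, 303.3]
tcp_rot: [-2.964, 1.57, -0.023]
ft_force: [4.4, -1.2, -0.0]
opening: 0.003
```

Run:
```python
from h import *
st=monitor.state();print(st["eef_pos"],st["ft_force"],st["moment"],st["joints"][0]-st["joints"][5],st["tau"][5])
s=cams.read_camera("side")
cv2.imwrite("pics/side3.png",cv2.resize(s["image"][130:230,230:360,::-1],None,fx=6,fy=6,interpolation=cv2.INTER_CUBIC))
```

```text
[560.04818885 102.45947842 303.33113354] [ 4.35991176 -1.17791544 -0.01063772] [-0.22234385 -0.53885057  0.07829555] -1.7713456245925026 0.46335702762007713
```

View pics/side3.png

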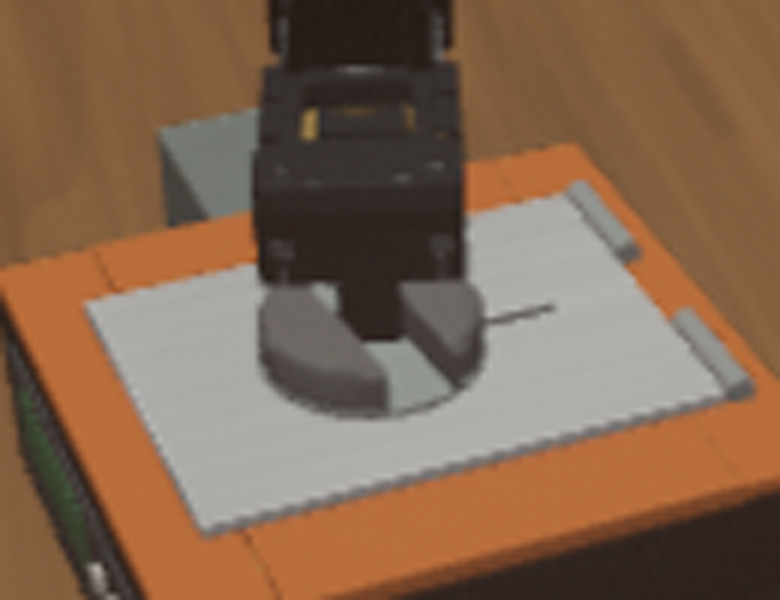

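>>> apply_moves(
  series=[
    [1, [0, 0, 0], 0.05],
    [1, [0, 0, 0], 0.1],
    [1, [0, 0, 0], 0.1],
  ],
)

```text
t: 12.0
eef_pos: [560.0, 102.5, 303.3]
tcp_rot: [-2.873, 1.57, -0.032]
ft_force: [5.6, -1.2, 0.8]
opening: 0.005
```

Run:
```python
from h import *
st=monitor.state();print(st["eef_pos"],st["ft_force"],st["moment"],st["joints"][0]-st["joints"][5],st["tau"][5])
c=cams.read_camera("side")
a=np.radians(8.4);Rz=np.array([[np.cos(a),-np.sin(a)],[np.sin(a),np.cos(a)]])
for e,z in(([(330,300),(388,375)],126),([(405,330),(457,388)],109),([(85,300),(205,530)],106)):
    P=(cast(c,np.array(e)/6+[230,130],z)[:,:2]-[570.3,102.6])@Rz;d=P[0]-P[1];print(P.round(1),np.arctan2(d[0],d[1]))
cv2.imwrite("pics/side4.png",cv2.resize(c["image"][165:205,260:325,::-1],None,fx=12,fy=12,interpolation=cv2.INTER_CUBIC))
```

```text
[560.03195146 102.46238578 303.34424005] [ 5.55990457 -1.19305646  0.77106743] [-0.3280045  -0.67580549  0.06141862] -1.8712950145168414 0.4625185299664736
[[-21.3   8.2]
 [-18.3 -44.6]] -0.05589003362241726
[[  5.5   2.3]
 [  9.6 -39.6]] -0.09905360744379887
[[-98.   73.2]
 [-98.2 -78.4]] 0.001197523117608266
```

View pics/side4.png

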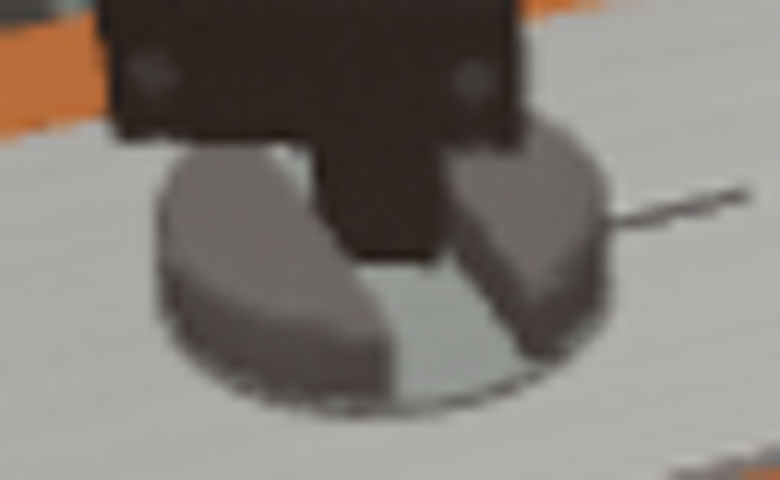

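>>> apply_moves(
  series=[
    [1, [0, 0, 0], 0.05],
    [1, [0, 0, 0], 0.1],
    [1, [0, 0, 0], 0.1],
  ],
)

```text
t: 12.42
eef_pos: [560.0, 102.4, 303.4]
tcp_rot: [-2.821, 1.57, -0.081]
ft_force: [4.8, -1.9, -0.5]
opening: 0.008
```

```bash
cat > m.py <<'E'
from h import *
st=monitor.state();print(st["eef_pos"],st["ft_force"],st["moment"],st["joints"][0]-st["joints"][5],st["tau"][5])
E
python3 m.py
python3 - <<'E'
from h import *
c=cams.read_camera("side")
a=np.radians(8.4);Rz=np.array([[np.cos(a),-np.sin(a)],[np.sin(a),np.cos(a)]])
for e,z in(([(270,150),(385,315)],126),([(450,260),(522,347)],109)):
    P=(cast(c,np.array(e)/12+[260,165],z)[:,:2]-[570.3,102.6])@Rz;d=P[0]-P[1];print(P.round(1),np.arctan2(d[0],d[1]))
E
```

```text
[559.99597195 102.44907894 303.36463574] [ 4.80107814 -1.88997481 -0.4598185 ] [-0.41634148 -0.64666637  0.06808732] -1.9717723785037315 0.3732679411768913
[[-23.   19.8]
 [-21.8 -38.1]] -0.02204427386000422
[[  3.1  -3.8]
 [  5.3 -34.7]] -0.0703427407151594
```

>>> apply_moves(
  series=[
    [1, [0, 0, 0], 0.06],
    [1, [0, 0, 0], 0.12],
    [1, [0, 0, 0], 0.15],
    [1, [0, 0, 0], 0.15],
  ],
)

```text
t: 12.98
eef_pos: [560.0, 102.4, 303.4]
tcp_rot: [-2.772, 1.57, -0.181]
ft_force: [4.7, -1.8, 1.5]
opening: 0.002
```

```bash
python3 m.py
python3 - <<'E'
from h import *
c=cams.read_camera("side")
cv2.imwrite("pics/side5.png",cv2.resize(c["image"][165:205,260:325,::-1],None,fx=12,fy=12,interpolation=cv2.INTER_CUBIC))
E
```

```text
[559.95828226 102.42486577 303.38844157] [ 4.73380873 -1.82635458  1.50696732] [-0.4268895  -0.55263914  0.02202571] -2.121723360765503 0.23482396267354488
```

View pics/side5.png

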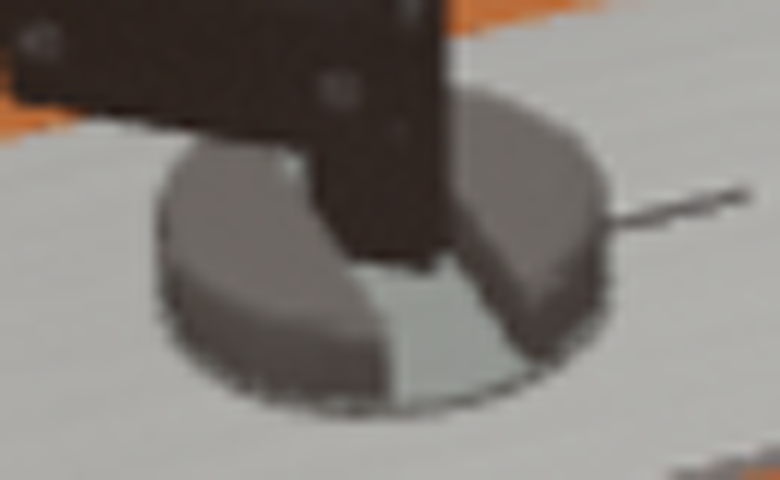

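The slot looks almost parallel to the hinge, but the torque dropped over the last steps, so the tips may be slipping in the slot. I'll realign with the slot, lift, swing aside and measure the fastener angle in an unobstructed top view.

>>> apply_moves(
  series=[
    [1, [0, 0, 0], -0.15],
    [1, [0, 0, 0], -0.3],
    [1, [0, 0, 0], -0.45],
    [1, [0, 0, 0], -0.6],
    [1, [0, 0, 0], -0.6],
    [1, [-2, 0, 0], -0.6],
    [1, [-6, 0, 0], -0.6],
    [1, [-9, 0, 0], -0.6],
  ],
)

```text
t: 14.02
eef_pos: [559.3, 102.7, 394.3]
tcp_rot: [-0.177, 1.569, 3.014]
ft_force: [0.4, 0.5, -0.1]
opening: 0.002
```

>>> apply_moves(
  series=[
    [1, [0, -6, 0], -0.18],
    [1, [0, -12, 3], -0.36],
    [1, [0, -18, 6], -0.54],
    [1, [0, -22, 10], -0.72],
    [1, [0, -22, 10], -0.9],
    [1, [0, -22, 10], -1.08],
    [1, [0, -22, 10], -1.26],
    [1, [0, -22, 10], -1.44],
    [1, [0, -22, 10], -1.62],
    [1, [0, -22, 10], -1.67],
    [1, [0, -22, 10], -1.67],
  ],
)

```text
t: 15.4
eef_pos: [449.0, 317.4, 392.9]
tcp_rot: [-1.385, 1.569, -2.808]
ft_force: [1.3, 0.5, -0.0]
opening: 0.004
```

```bash
python3 m.py
python3 - <<'E'
from h import *
c=cams.read_camera("top");a=np.radians(8.4);Rz=np.array([[np.cos(a),-np.sin(a)],[np.sin(a),np.cos(a)]])
# warp both views to metric unit-frame pictures, 4 px/mm, x up, y left
out=[]
for n,z in(("top",126),("side",126),("side",109)):
    c=cams.read_camera(n)
    U=np.array([[-80,-70],[-80,70],[60,70],[60,-70]],float); W=np.c_[U@Rz.T+[570.3,102.6],np.full(4,z)]
    D=np.array([[70-u[1],60-u[0]] for u in U])*2
    H=cv2.getPerspectiveTransform(proj(c,W).astype(np.float32),D.astype(np.float32))
    out.append(cv2.warpPerspective(c["image"],H,(280,280),flags=cv2.INTER_CUBIC))
cv2.imwrite("pics/warp.png",np.hstack(out)[...,::-1][:,:800])
E
```

```text
[449.0180312  317.44893233 392.93255323] [ 1.31935862  0.51703226 -0.01145394] [-0.06811147  0.10283108  0.00628719] 0.14798060052687556 -0.4863053932785988
```

Run:
```python
import cv2;i=cv2.imread("pics/warp.png");cv2.imwrite("pics/warp.png",cv2.resize(i,(798,int(280*798/i.shape[1]))))
```

```text
(no output)
```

View pics/warp.png

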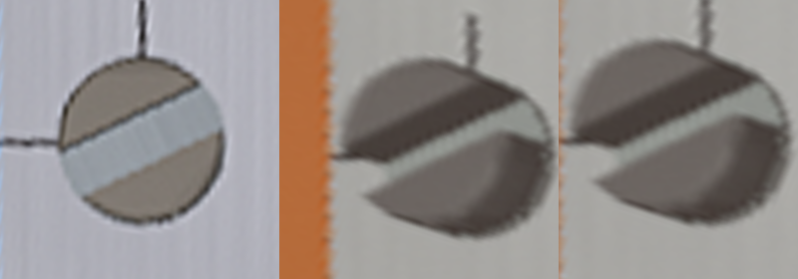

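The top view, rectified to unit axes with the slot running (73,173)→(210,109), shows the fastener at about 1.13 rad, 0.44 short of lock. The tapered tips barely engage when centred, and my backing turn dragged the fastener back. I'll re-enter the slot with closed tips off-centre, 24 mm from the axis at its −y end. There the tips push the wall like a crank and I can feel the stop.

>>> apply_moves(
  series=[
    [1, [0, 2, 6], 0.18],
    [1, [0, 4, 12], 0.36],
    [1, [0, 6, 18], 0.54],
    [1, [0, 8.84, 25.25], 0.72],
    [1, [0, 8.84, 25.25], 0.9],
    [1, [0, 8.84, 25.25], 1.08],
    [1, [0, 8.84, 25.25], 1.134],
    [1, [0, 8.84, 25.25], 1.134],
    [1, [3, 8.84, 25.25], 1.134],
    [1, [6, 8.84, 25.25], 1.134],
    [1, [7, 8.84, 25.25], 1.134],
    [1, [7.5, 8.84, 25.25], 1.134],
    [1, [8, 8.84, 25.25], 1.134],
    [1, [8.5, 8.84, 25.25], 1.134],
    [1, [8.8, 8.84, 25.25], 1.134],
    [1, [9.1, 8.84, 25.25], 1.134],
    [1, [9.1, 8.84, 25.25], 1.134],
    [1, [9.1, 8.84, 25.25], 1.134],
  ],
)

```text
t: 17.85
eef_pos: [573.9, 80.7, 302.3]
tcp_rot: [3.138, 1.571, 0.58]
ft_force: [0.8, 0.3, 0.2]
opening: 0.004
```

```bash
python3 m.py
python3 - <<'E'
# crank arc in tool axes: centre at tool y=-24 (along slot inward), tool y outward along slot; clockwise => +z? 
import numpy as np
phi=-.986; y=np.array([np.cos(phi),np.sin(phi)]); z=np.array([np.sin(phi),-np.cos(phi)])
for th in np.arange(.05,.56,.05):
    o=24*np.array([np.cos(phi-th),np.sin(phi-th)])-24*y
    t=np.array([np.sin(phi-th),-np.cos(phi-th)])*3   # 3 mm lead into the wall
    p=o+t; print(round(th,2),(p@y/10).round(2),(p@z/10).round(2),"nolead",(o@y/10).round(2),(o@z/10).round(2), "world dir",t.round(1))
E
```

```text
[573.90625897  80.69006198 302.32484668] [0.84206898 0.28743634 0.20392844] [-0.04456246  0.1391122   0.00743223] -0.9869449789569484 0.000456780790045741
0.05 -0.02 0.42 nolead -0.0 0.12 world dir [-2.6 -1.5]
0.1 -0.04 0.54 nolead -0.01 0.24 world dir [-2.7 -1.4]
0.15 -0.07 0.66 nolead -0.03 0.36 world dir [-2.7 -1.3]
0.2 -0.11 0.77 nolead -0.05 0.48 world dir [-2.8 -1.1]
0.25 -0.15 0.88 nolead -0.07 0.59 world dir [-2.8 -1. ]
0.3 -0.2 1.0 nolead -0.11 0.71 world dir [-2.9 -0.8]
0.35 -0.25 1.1 nolead -0.15 0.82 world dir [-2.9 -0.7]
0.4 -0.31 1.21 nolead -0.19 0.93 world dir [-2.9 -0.6]
0.45 -0.37 1.31 nolead -0.24 1.04 world dir [-3.  -0.4]
0.5 -0.44 1.41 nolead -0.29 1.15 world dir [-3.  -0.3]
0.55 -0.51 1.51 nolead -0.35 1.25 world dir [-3.  -0.1]
```

>>> apply_moves(
  series=[
    [1, [0, 0, 0.3], 0],
    [1, [0, -0.02, 0.42], 0.05],
    [1, [0, -0.04, 0.54], 0.1],
    [1, [0, -0.07, 0.66], 0.15],
    [1, [0, -0.11, 0.77], 0.2],
    [1, [0, -0.15, 0.88], 0.25],
    [1, [0, -0.2, 1.0], 0.3],
    [1, [0, -0.25, 1.1], 0.35],
    [1, [0, -0.31, 1.21], 0.4],
    [1, [0, -0.34, 1.26], 0.43],
    [1, [0, -0.34, 1.26], 0.43],
  ],
)

```text
t: 19.23
eef_pos: [562.2, 76.5, 302.6]
tcp_rot: [3.011, 1.567, 0.023]
ft_force: [5.3, 1.4, -3.3]
opening: 0.001
```

```bash
python3 m.py
```

```text
[562.16950663  76.47329952 302.58405105] [ 5.25523179  1.40888908 -3.25041131] [-0.02032073 -0.99779362 -0.02348974] -1.4174629675068404 0.19269477110356092
```

>>> apply_moves(
  series=[
    [1, [0, 0, 0.1], 0],
    [1, [0, 0, 0.15], 0],
    [1, [0, 0, 0.15], 0],
  ],
)

```text
t: 19.6
eef_pos: [561.4, 76.4, 302.7]
tcp_rot: [3.072, 1.564, 0.084]
ft_force: [12.7, 2.0, -7.3]
opening: 0.006
```

>>> apply_moves(
  series=[
    [1, [0, 0, 0.1], 0],
    [1, [0, 0, 0.15], 0],
    [1, [0, 0, 0.15], 0],
  ],
)

```text
t: 19.98
eef_pos: [560.7, 76.3, 302.9]
tcp_rot: [3.086, 1.561, 0.097]
ft_force: [17.8, 5.1, -10.4]
opening: 0.008
```

The force rose to 18 N (about 0.43 N m on the fastener) while the tool hardly advanced, so the fastener is at its stop. I'll ease off into the slot's clearance before lifting.

>>> apply_moves(
  series=[
    [1, [0, 0, -0.2], 0],
    [1, [0, 0, -0.4], 0],
    [1, [0, 0, -0.5], 0],
    [1, [0, 0, -0.5], 0],
  ],
)

```text
t: 20.48
eef_pos: [563.3, 76.9, 302.2]
tcp_rot: [-0.281, 1.57, 3.014]
ft_force: [-0.8, 0.2, -0.1]
opening: 0.005
```

Free of contact. I'll lift, swing aside and measure.

>>> apply_moves(
  series=[
    [1, [-1, 0, 0], 0],
    [1, [-3, 0, 0], 0],
    [1, [-6, 0, 0], 0],
    [1, [-10, 0, 0], 0],
    [1, [-10, -6, 2], 0],
    [1, [-10, -12, 4], 0],
    [1, [-10, -18, 8], 0],
    [1, [-10, -24, 11], 0],
    [1, [-10, -24, 11], 0],
    [1, [-10, -24, 11], 0],
  ],
)

```text
t: 21.72
eef_pos: [417.6, 297.6, 402.8]
tcp_rot: [-2.945, 1.57, 0.352]
ft_force: [0.1, 0.9, -0.6]
opening: 0.008
```

```bash
python3 m.py
python3 - <<'E'
from h import *
a=np.radians(8.4);Rz=np.array([[np.cos(a),-np.sin(a)],[np.sin(a),np.cos(a)]])
c=cams.read_camera("top")
U=np.array([[-140,-130],[-140,130],[140,130],[140,-130]],float); W=np.c_[U@Rz.T+[570.3,102.6],np.full(4,126)]
D=np.array([[130-u[1],140-u[0]] for u in U])*2
H=cv2.getPerspectiveTransform(proj(c,W).astype(np.float32),D.astype(np.float32))
w=cv2.warpPerspective(c["image"],H,(520,560),flags=cv2.INTER_CUBIC)
cv2.imwrite("pics/fin.png",cv2.resize(np.hstack([w[180:430,130:390],cv2.resize(cams.read_camera("side")["image"][120:245,220:360],(280,250),interpolation=cv2.INTER_CUBIC)]),None,fx=1.45,fy=1.45)[...,::-1])
# half-moon straight edges: vertical gradient, per column
g=np.gradient(cv2.GaussianBlur(cv2.cvtColor(w,cv2.COLOR_RGB2GRAY),(0,0),1.5).astype(float),axis=0)
cy=(140+10)*2
for nm,off,sg in(("upper",-26,1),("lower",26,-1)):
    cols=np.arange(225,297,4);rr=[cy+off-16+np.argmax(sg*g[cy+off-16:cy+off+16,k]) for k in cols]
    b=np.polyfit(cols,rr,1);print(nm,"angle short of lock",-b[0],"res px",np.std(rr-np.polyval(b,cols)))
E
```

```text
[417.59631146 297.59957629 402.76685317] [ 0.09658716  0.91731921 -0.61303259] [-0.05142869  0.09904801  0.01176659] -1.415165230805303 0.2887393534183502
upper angle short of lock -0.009029927760577799 res px 0.5709594778752025
lower angle short of lock 0.02373581011351999 res px 0.8039005929118567
```

View pics/fin.png

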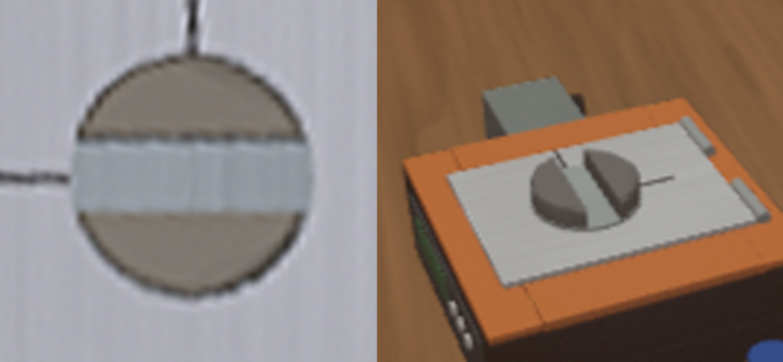

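The slot lies exactly along y, lined up with the "locked" mark, and the flap is flat. The arm is clear, so I'm handing in.

```bash
python3 -c "
from cell import job
print(job.job_done())"
```

```text
the job is handed in; nothing more can be done
None
```

The flap is shut flat and the fastener is turned clockwise to its stop. I handed the job in at about 22 s of the 48 s allowed; no verdict is reported.

- **Flap:** I pressed it shut with the closed fingertips at the press strip. It seated at about 14 N with the tips at 106 mm.
- **First turn (failed):** With the tips centred in the slot, they barely gripped because they taper. When I turned back to free them, they dragged the fastener back to about 1.13 rad.
- **Second turn:** I put the closed tips back in the slot, 24 mm off its axis, and pushed the slot wall round. The force rose to about 18 N with almost no further movement, so it was at the stop.

**Last checks:** In the top view, the two slot edges measured −0.01 and +0.02 rad from the locked direction. That is within measuring error, and the slot lines up with the side mark. The side view shows the flap flat. The arm ended about 240 mm to the side with the tips about 210 mm up, and the force reading was near zero.

I never moved the tool near the bottle, speed box or syringe at their height. I did not measure their positions again at the end.

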